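# Find and mark the high spot of a landing wheel on the run-out stand

### The job

Slowly turn the drone's landing wheel (it has a crank) against the sprung pointer, feeling for the drag of the tyre's hidden high spot, and stop with the middle of the high spot right at the pointer. With the wheel still there, gently press the marker plunger fully down to mark the place, and leave the wheel standing so. Never press the marker with the high spot elsewhere, keep off the pointer, and leave the wrench, tape and propeller where they lie.

Things in the scene. Friction and masses are not known exactly. Their poses are not given: they have to be found in the camera images.
- stand: grey steel base plate of the run-out stand, 140 x 160 mm and 12 mm thick, fixed to the table; origin on the table under the wheel's axis, its y axis points from the wheel's axis to the pointer and the marker
- wheel: landing wheel lying flat on the stand's vertical spindle: alloy hub, black tyre of 140 mm diameter, 36 mm thick (44 to 80 mm above the table), crank arm on top. Turns both ways without a stop (bearing drag about 0.15 N m, 1 to 3 N at the crank) and stays where it is left. Origin on the axis, 62 mm above the table; x axis along the crank arm, z up
- tyre_middle (a point): point on the wheel's axis at the tyre's top, 80 mm above the table. The tyre does not slip on its hub. At an unknown angle of its rim is the high spot: a smooth symmetrical swell about 40 degrees wide in all, 4 mm high in its middle. At the start it is at least 65 degrees of turning away from the pointer, either way
- crank_grip (a point): centre of the crank's black upright grip, a sleeve of 18 mm diameter and 46 mm long that spins freely on its pin, 55 mm from the wheel's axis; this point is 115 mm above the table (sleeve from 92 to 138 mm)
- pointer: dark steel pointer post, 30 x 18 mm, top 82 mm above the table, 96 mm from the wheel's axis; origin in it, 62 mm above the table. From it a thin sprung rod with a round tip points to the wheel's axis; the tip clears the round part of the tyre by 0.5 mm, so only the swell touches it and pushes it in
- rod (a point): face of the post towards the wheel, where the rod comes out, 87 mm from the axis, 62 mm up. The rod pushes on the swell with 4 N at its edges, 11 N at the crest (over 9 N within 9 degrees). Its drag (friction about 0.6) adds 2 to 7 N at the crank as you turn, less at a stop; it sets in at the swell's edge, is strongest some 10 degrees before the crest, and fades beyond it, alike both ways
- marker_top (a point): centre of the top of the marker plunger, a black push button of 28 mm diameter pointing up, standing on a grey block behind the pointer, 142 mm from the wheel's axis; about 100 mm above the table
- marker (a joint): travel of the marker plunger in m: 0 up, 0.006 fully down; a spring pushes it back up, fully down takes 5 N
- wrench: steel open-end wrench lying on the table (bystander), origin at its middle underneath
- tape: roll of yellow tape lying flat, 84 mm diameter, 22 mm high (bystander), origin at its middle underneath
- prop: wooden two-blade propeller lying flat, 270 mm long, 18 mm high at its hub (bystander), origin under its hub

How it is judged:
On the way, in this order (a step that is already met when the one before it is completed fails the run):
1. the high spot stands still at the pointer (wheel slower than 0.05 rad/s) (contact force between wheel and pointer above 9 N and angular speed of wheel below 0.05 rad/s), for 0.3 s.
2. the marker is pressed down at least 5 mm with the high spot at the pointer (contact force between wheel and pointer above 9 N and value of joint marker above 0.005 m), for 0.05 s.
At the end, for the whole second after the job is handed in: the tyre's high spot stands at the pointer (the tyre pushes the rod with more than 9 N, which is within about 9 degrees of the crest), the wheel is at rest (below 0.05 rad/s) and the marker is up again (less than 1.5 mm pressed) (all of step 1 and value of joint marker below 0.0015 m); the robot touches nothing.
It fails at once if the marker is pressed more than 3 mm while the high spot is not at the pointer (push below 9 N) (value of joint marker above 0.003 m and contact force between wheel and pointer below 9 N).
It fails at once if the marker is pressed with more than 25 N (contact force between anything else and marker above 25 N).
It fails at once if the wheel is spun faster than 2.5 rad/s (angular speed of wheel above 2.5 rad/s).
It fails at once if the robot pushes the pointer with more than 3 N (contact force between any of the fingers, the arm and pointer above 3 N).
It fails at once if the wrench, tape or propeller is moved more than 20 mm (distance of any of wrench, tape, prop from where it was at the start of the episode above 0.02 m).
It also fails if it takes over 67 s, if anything falls off the work surface, if the arm or the gripper's body presses on something with over 40 N, if the wrist force passes 120 N, or if a joint passes its speed limit or range.

### The arm

A 6-joint arm with a two-finger parallel gripper is mounted at the origin on the work surface. World frame = base frame: x ahead of the robot, y to its left, z up, the work surface at z = 0. Lengths are in m, angles in rad, forces in N, time in s.
With the tool pointing down it reaches from about 0.15 to 0.775 m from the base axis. Payload 6.1 kg.
Tool frame: the origin (TCP) lies between the finger pads; the fingertips stand 25 mm ahead of it and the grasp point (between the pads) lies 6 mm ahead of it; y points along the fingers, x is the direction in which the jaws open and shut, and the axes are right-handed (so a half turn about y gives the same grasp; the last joint's range is limited). The gripper opens to 85 mm and grips with 20 to 120 N. Pads are 22 mm wide; open, the fingers measure 114 mm over their backs; the gripper's body (76 mm by 85 mm) begins 54 mm behind the grasp point. The pads swing forward as they close: fully open they stand 13 mm farther back than shut.
Start: joints at [1.226, 0.126, -0.04, 1.405, 0, 1.571], TCP at [0.177, 0.494, 0.256] pointing down, gripper open.
Joint ranges: [-2.72, 2.72], [-0.95, 1.95], [-1.27, 1.35], [-1.78, 2.02], [-1.46, 1.47], [-3.14, 3.14]. Speed limits (rad/s): [2.39, 2.39, 3.01, 3.14, 3.14, 3.14].

### API

Orientations are given as a unit quaternion [w, x, y, z].
In Python, from bench import r gives the robot as it stands.
- The arm moves only by the shell command python3 -m creep 'ROWS' [FORCE]. ROWS is a JSON object of lists of equal length, an entry for each row: "dp": the shift along the tool's x, y, z in mm, a list of three; "twist": the turn, a rotation vector about the tool's x, y, z in rad, a list of three; "gripper": the gripper's target within -1 to 1 (fully open at 1, half-way at 0, shut at -1). In form: {"dp": [[dx, dy, dz], ...], "twist": [[rx, ry, rz], ...], "gripper": [gripper, ...]}. A call has 1 to 5 rows; each row is the pose to reach, as a shift and turn from the pose commanded when the call began, along the tool's axes at that moment; what a row does not reach only later rows make up. A row lasts 1/10 s, in which the tool goes at most 50 mm and 8.59 degrees, less where a joint would pass 70% of its speed; a pose out of reach is approached as far as the arm can. A call with a gripper value outside its range is refused whole. The fingers move at their own pace and stop on an object; FORCE is the grip in N (left out, the last holds). Time passes only in rows, so rows that repeat a pose let the fingers close. It gives the time, the measured TCP pose, the force and the opening at its end, in the units of the state.
- r.get_obs(): the state, without advancing time (a new reading comes with each control period).
- r.camera(name): name is "scene" or "side" or "wrist"; returns (picture, depth): 400x640x3 uint8, blue, green, red; 400x640 float32, m along the optical axis (not along the pixel's ray), 0 where there is no reading.
- r.camera_params(name): a dict with "vertical_fov" (degrees; the focal length in pixels is half the picture's height over the tangent of half this angle, whatever the lens; pixels are square), "cx", "cy" (the principal point, pixels), "k1" (the pictures are not rectified: a ray, as slopes to the right and down, at radius r is drawn at 1 + k1 r^2 times it, then the intrinsics apply), "extrinsics" (4x4, takes a point from camera to world coordinates). Camera axes: x right, y up, looking along -z (the intrinsics and any distortion apply to the point x, -y, -z); pixel columns grow to the right and rows downward; lengths in m; the calibration is good to about 2 mm. A picture is of the moment at which its call begins: read the wrist's pose just before it. camera_params takes no time and is no camera call; for the wrist camera it gives the pose at the moment of the call.
- r.job_done(): hands the job in, once; it reports no verdict.
The state is a dict: "clock": time; "qpos": joint angles; "joint_velocities": joint speeds; "effort": joint torques, N m; "tool_pos": TCP position; "orientation": TCP orientation; "contact_force": force on the tool from outside, world axes, zero at the start; "ft_torque": the same for the moment, N m; "gripper_width": finger opening in m.
Only numpy, scipy, OpenCV 4.12 (cv2) and the standard library are available. Lean on these libraries where they do the work, as an engineer would, in place of code of your own. Each camera call takes 0.05 s, during which the arm holds its last target. There are 200 camera calls.

## Working session

There is one attempt and no reset: what is moved stays moved. The work goes in short steps, Python scripts to look and compute and a shell command to move; the robot and the scene stay as the last step left them, time stands still between calls to the robot, and variables do not carry over. Pictures are saved under pics/ and viewed, about 8 in all and at most 12, crops included, and the job is handed in when it is done.

```bash
ls; mkdir -p pics; python3 - <<'E'
from bench import r
import cv2
o=r.get_obs();print(o)
for n in("scene","side"):
    p=r.camera_params(n);print(n,p)
    im,d=r.camera(n);cv2.imwrite(f"pics/{n}0.png",im)
    import numpy as np;np.save(f"pics/{n}0.npy",d)
E
```

```text
pics
{'clock': 0.0, 'qpos': array([ 1.22598377e+00,  1.26399686e-01, -4.06231247e-02,  1.40538848e+00,
       -1.08335232e-05,  1.57080797e+00]), 'joint_velocities': array([ 0.00096229, -0.00013799,  0.00154892, -0.0012429 ,  0.00080755,
       -0.00143738]), 'effort': array([-2.46360898e-03, -4.35919082e+01,  3.52920413e+01,  1.71927677e-02,
       -1.94549880e-04,  2.21851798e-05]), 'tool_pos': array([0.17733914, 0.49375092, 0.25551118]), 'orientation': array([-0.57803468,  0.57869794,  0.40634237, -0.407272  ]), 'contact_force': array([-0.44847734,  0.47432728, -0.75793206]), 'ft_torque': array([0.05972225, 0.00988555, 0.00521888]), 'gripper_width': 0.08536040310713211}
scene {'vertical_fov': 50.973934157568344, 'cx': 319.5880323363028, 'cy': 201.8911208493897, 'k1': -0.05065662003446571, 'extrinsics': array([[ 0.00307985, -0.75092825,  0.66037662,  1.3359262 ],
       [ 0.99989037,  0.0118769 ,  0.00884222,  0.02461834],
       [-0.0144831 ,  0.66027699,  0.7508825 ,  1.05678063],
       [ 0.        ,  0.        ,  0.        ,  1.        ]])}
side {'vertical_fov': 42.57539587401456, 'cx': 314.8783550682145, 'cy': 205.56772612411686, 'k1': -0.010320476061357825, 'extrinsics': array([[ 0.77464698,  0.33621449, -0.53561354, -0.28569777],
       [-0.63226398,  0.42892663, -0.6451854 , -0.99139212],
       [ 0.01281822,  0.83844008,  0.54484303,  0.91476413],
       [ 0.        ,  0.        ,  0.        ,  1.        ]])}
```

View pics/scene0.png

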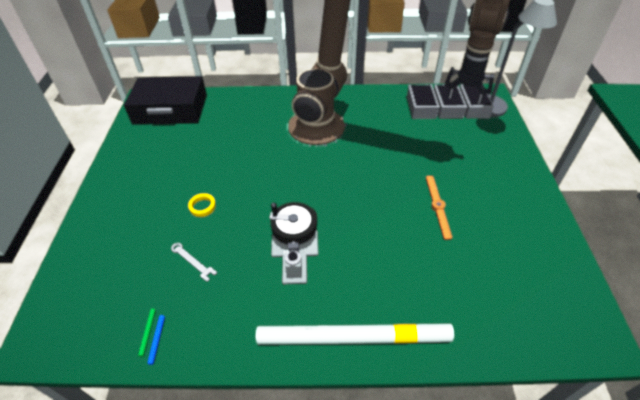

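View pics/side0.png

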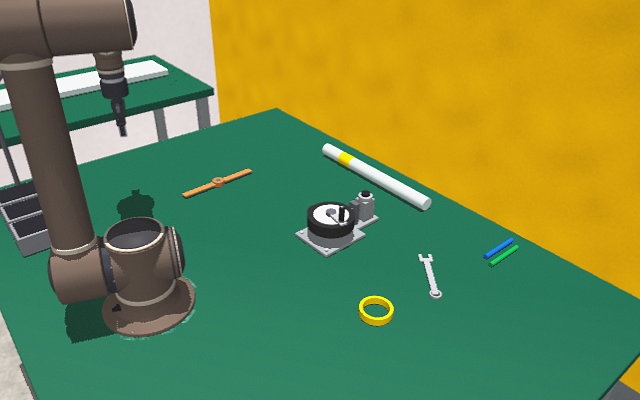

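Scene picture: wheel centre near (293,217), crank grip near (274,208), marker near (293,257). Side picture: wheel near (331,215), grip (341,213), marker (366,195). I'll enlarge both crops.

```bash
cat > h.py <<'E'
import numpy as np,cv2
from bench import r
def ray(n,u,v,p=None):
    p=p or r.camera_params(n);f=200/np.tan(np.radians(p["vertical_fov"]/2))
    K=np.array([[f,0,p["cx"]],[0,f,p["cy"]],[0,0,1]])
    x,y=cv2.undistortPoints(np.array([[[u,v]]],float),K,np.array([p["k1"],0,0,0]))[0,0]
    E=p["extrinsics"];return E[:3,3],E[:3,:3]@np.array([x,-y,-1])
def at(n,u,v,z,p=None):
    o,d=ray(n,u,v,p);return o+d*(z-o[2])/d[2]
E
python3 - <<'E'
import cv2,numpy as np
a=cv2.imread("pics/scene0.png")[195:290,260:330];b=cv2.imread("pics/side0.png")[180:260,290:385]
a=cv2.resize(a,None,fx=5,fy=5,interpolation=2);b=cv2.resize(b,None,fx=4.5,fy=4.5,interpolation=2)
c=np.zeros((475,790,3),np.uint8);c[:,:350]=a;c[:360,355:355+b.shape[1]]=b[:360];cv2.imwrite("pics/c0.png",c)
E
```

```text
(no output)
```

View pics/c0.png

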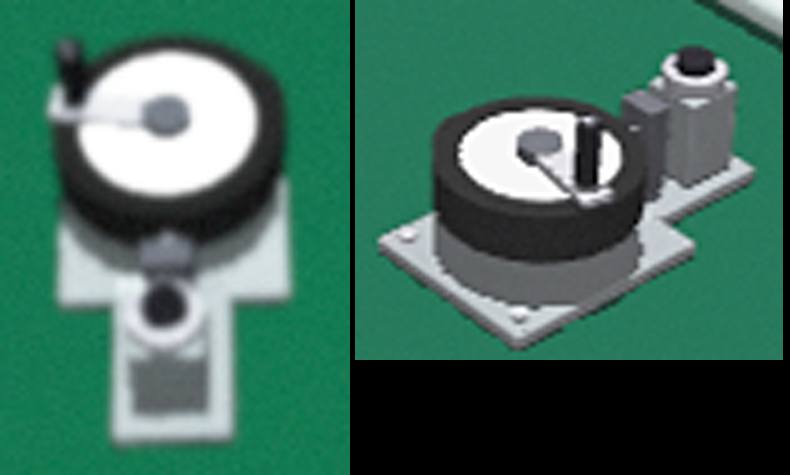

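The crops show the scene hub at (168,122), grip top at (68,45) and marker top at (163,300). In the side crop the hub is at (540,153), grip top at (590,122) and marker top at (695,58).

```bash
python3 - <<'E'
from h import *
P={}
for k,s,d,z in [("hub",(293.6,219.4),(331.1,214.2),.08),("grip",(273.6,204.2),(342.2,207.1),.138),("mark",(292.6,255),(365.6,192.9),.1)]:
    a=at("scene",*s,z);b=at("side",*d,z);print(k,a.round(4),b.round(4));P[k]=(a+b)/2
h=P["hub"]
for k in("grip","mark"):
    v=(P[k]-h)[:2];print(k,np.hypot(*v),np.degrees(np.arctan2(v[1],v[0])))
from scipy.spatial.transform import Rotation as R
o=r.get_obs();q=o["orientation"];print(R.from_quat(q[[1,2,3,0]]).as_matrix().round(3))
print(r.camera_params("wrist"))
E
```

```text
hub [ 0.5455 -0.0649  0.08  ] [ 0.5429 -0.0678  0.08  ]
grip [ 0.5347 -0.1201  0.138 ] [ 0.5325 -0.1243  0.138 ]
mark [ 0.687  -0.0612  0.1   ] [ 0.6811 -0.0669  0.1   ]
grip 0.05681413958927199 -100.73870270106825
mark 0.13985347213358337 0.9502280575627083
[[ 0.338 -0.    -0.941]
 [ 0.941 -0.001  0.338]
 [-0.001 -1.     0.   ]]
{'vertical_fov': 66.6849014797397, 'cx': 319.88408023159036, 'cy': 199.69386920419734, 'k1': -0.029188789158255343, 'extrinsics': array([[ 0.33940567, -0.89394392, -0.29269107,  0.10178846],
       [ 0.94063921,  0.3221284 ,  0.10691667,  0.52113727],
       [-0.0012934 , -0.31160482,  0.95021091,  0.37346047],
       [ 0.        ,  0.        ,  0.        ,  1.        ]])}
```

```bash
python3 -m creep '{"dp":[[-31,0,-36],[-62,0,-72],[-92,0,-109],[-123,0,-145],[-153,0,-181]],"twist":[[0,0,0],[0,0,0],[0,0,0],[0,0,0],[0,0,0]],"gripper":[0,0,0,0,0]}' 20; python3 -c "
from bench import r
print(r.get_obs()['qpos'])"
```

```text
clock: 0.6
tool_pos: [0.2964, 0.2871, 0.256]
orientation: [-0.578, 0.578, 0.407, -0.407]
contact_force: [0.7, 0.2, 0.7]
gripper_width: 0.0428
[ 7.69647868e-01 -8.60515929e-02 -2.56912679e-01  1.40023824e+00
 -1.80362284e-04  1.11372726e+00]
```

```bash
python3 -m creep '{"dp":[[-31,0,-36],[-62,0,-72],[-92,0,-109],[-123,0,-145],[-153,0,-181]],"twist":[[0,0,0],[0,0,0],[0,0,0],[0,0,0],[0,0,0]],"gripper":[0,0,0,0,0]}'; python3 -m creep '{"dp":[[-31,6,-36],[-62,14,-72],[-92,20,-109],[-123,30,-145],[-153,40,-181]],"twist":[[0,0,0],[0,0,0],[0,0,0],[0,0,0],[0,0,0]],"gripper":[0,0,0,0,0]}';  python3 -m creep '{"dp":[[0,0,0],[0,0,0]],"twist":[[0,0,0],[0,0,0]],"gripper":[0,0]}'; python3 - <<'E'
from h import *
import pickle
p=r.camera_params("wrist");im,d=r.camera("wrist");pickle.dump((p,im,d),open("pics/w1.pkl","wb"));cv2.imwrite("pics/w1.png",im)
o=r.get_obs();print(o["qpos"],o["tool_pos"],o["contact_force"],o["ft_torque"])
E
```

```text
clock: 1.1
tool_pos: [0.4151, 0.0818, 0.2562]
orientation: [0.578, -0.578, -0.407, 0.407]
contact_force: [0.2, -0.1, -1.0]
gripper_width: 0.0428
clock: 1.6
tool_pos: [0.5338, -0.1235, 0.2157]
orientation: [0.579, -0.578, -0.407, 0.407]
contact_force: [0.3, 0.7, 0.6]
gripper_width: 0.0425
clock: 1.8
tool_pos: [0.533, -0.1223, 0.215]
orientation: [0.58, -0.578, -0.406, 0.407]
contact_force: [0.6, 0.6, 0.2]
gripper_width: 0.0427
[-2.24139238e-01  1.70361219e-01 -7.58810856e-02  1.32621897e+00
  2.97669477e-04  1.21306797e-01] [ 0.53288646 -0.12139938  0.21577562] [0.03206738 1.05893785 0.65879068] [0.00506567 0.01894006 0.02259136]
```

View pics/w1.png

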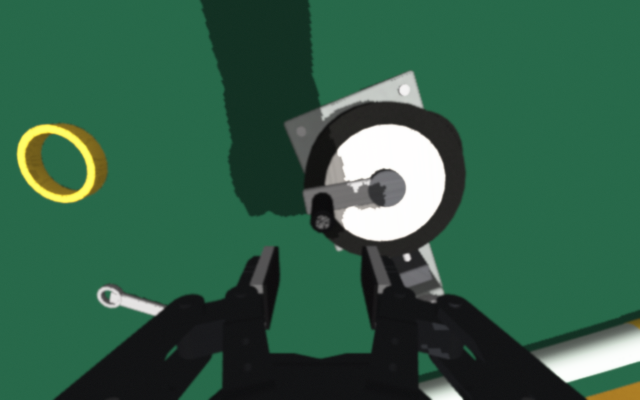

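The wrist picture shows the grip top at (322,222), the hub nub at (387,187) and the tyre outline. The outline seems to swell at right, near (463,170). I'll compute positions and the outline's radius by angle.

```bash
cat > prof.py <<'E'
from h import *
import pickle,sys
from scipy.optimize import least_squares
p,im,d=pickle.load(open(sys.argv[1],"rb"))
g=at("wrist",322,222,.138,p);print("grip",g.round(4))
f=200/np.tan(np.radians(p["vertical_fov"]/2));K=np.array([[f,0,p["cx"]],[0,f,p["cy"]],[0,0,1]])
v,u=np.mgrid[0:400,0:640];q=cv2.undistortPoints(np.dstack([u,v]).reshape(-1,1,2).astype(float),K,np.array([p["k1"],0,0,0]))[:,0]
E=p["extrinsics"];D=d.ravel()
W=(np.c_[q[:,0],-q[:,1],-np.ones(len(q))]*D[:,None])@E[:3,:3].T+E[:3,3]
m=(D>0)&(abs(W[:,2]-.08)<.006)&(np.hypot(W[:,0]-.544,W[:,1]+.066)<.082)
T=W[m];print(len(T),np.median(T[:,2]))
c0=np.array([.544,-.066])
def outer(c):
    a=np.degrees(np.arctan2(T[:,1]-c[1],T[:,0]-c[0]));rr=np.hypot(T[:,0]-c[0],T[:,1]-c[1])
    A=np.arange(-180,180,6);R=[]
    for x in A:
        s=rr[abs(a-x-3)<3];R.append(np.percentile(s,99) if len(s)>20 else np.nan)
    return A+3,np.array(R)
c=c0
for _ in range(4):
    A,R=outer(c);ok=~np.isnan(R)
    P=c+np.c_[np.cos(np.radians(A)),np.sin(np.radians(A))]*R[:,None];P=P[ok]
    s=least_squares(lambda x:np.hypot(*(P-x[:2]).T)-x[2],[*c,.07],loss="soft_l1",f_scale=.0005).x;c=s[:2]
print("centre",s)
A,R=outer(c);print([(int(x),round(y*1000,1)) for x,y in zip(A,R)])
v=g[:2]-c;print("grip",np.hypot(*v),np.degrees(np.arctan2(v[1],v[0])))
E
python3 prof.py pics/w1.pkl
```

```text
grip [ 0.5331 -0.1208  0.138 ]
16680 0.0807126649939601
centre [ 0.54154961 -0.06625147  0.06959663]
[(-177, np.float64(69.8)), (-171, np.float64(69.6)), (-165, np.float64(69.8)), (-159, np.float64(69.7)), (-153, np.float64(69.8)), (-147, np.float64(69.8)), (-141, np.float64(69.8)), (-135, np.float64(69.9)), (-129, np.float64(69.7)), (-123, np.float64(69.8)), (-117, np.float64(69.7)), (-111, np.float64(70.2)), (-105, np.float64(nan)), (-99, np.float64(nan)), (-93, np.float64(nan)), (-87, np.float64(nan)), (-81, np.float64(50.3)), (-75, np.float64(52.5)), (-69, np.float64(70.0)), (-63, np.float64(70.0)), (-57, np.float64(69.9)), (-51, np.float64(69.5)), (-45, np.float64(69.9)), (-39, np.float64(69.6)), (-33, np.float64(69.0)), (-27, np.float64(57.6)), (-21, np.float64(66.8)), (-15, np.float64(68.8)), (-9, np.float64(69.7)), (-3, np.float64(69.6)), (3, np.float64(69.5)), (9, np.float64(69.7)), (15, np.float64(70.2)), (21, np.float64(70.4)), (27, np.float64(70.0)), (33, np.float64(69.6)), (39, np.float64(69.5)), (45, np.float64(70.0)), (51, np.float64(69.6)), (57, np.float64(69.3)), (63, np.float64(68.9)), (69, np.float64(69.7)), (75, np.float64(68.9)), (81, np.float64(68.9)), (87, np.float64(69.2)), (93, np.float64(69.8)), (99, np.float64(71.3)), (105, np.float64(72.2)), (111, np.float64(72.6)), (117, np.float64(72.6)), (123, np.float64(72.0)), (129, np.float64(70.9)), (135, np.float64(69.2)), (141, np.float64(68.7)), (147, np.float64(68.9)), (153, np.float64(68.7)), (159, np.float64(68.6)), (165, np.float64(68.7)), (171, np.float64(68.8)), (177, np.float64(68.9))]
grip 0.055194881777102626 -98.80950357929628
```

The swell shows in the depth profile: centre about +115°, 97 to 135°, 3 mm higher. The pointer is at about +1°, so I'll turn clockwise by about 114° and feel for it on the way. First I'll descend and grip the sleeve.

```bash
python3 -m creep '{"dp":[[0,30,0],[0,60,0],[0,80,0],[0,90,0],[0,93,0]],"twist":[[0,0,0],[0,0,0],[0,0,0],[0,0,0],[0,0,0]],"gripper":[0,0,0,0,0]}'; python3 -m creep '{"dp":[[0,0,0],[0,0,0],[0,0,0],[0,0,0],[0,0,0]],"twist":[[0,0,0],[0,0,0],[0,0,0],[0,0,0],[0,0,0]],"gripper":[-0.3,-0.5,-0.7,-1,-1]}' 20; python3 - <<'E'
from h import *
o=r.get_obs();print(o["tool_pos"],o["contact_force"],o["gripper_width"])
from scipy.spatial.transform import Rotation as R
M=R.from_quat(o["orientation"][[1,2,3,0]]).as_matrix();print(M.round(3))
c=np.array([.5415,-.0663]);p0=o["tool_pos"];v=p0[:2]-c;a0=np.arctan2(v[1],v[0]);rr=np.hypot(*v);print(rr,np.degrees(a0))
# circle about the centre, tool-axis shifts per 6 deg, from call to call of 30 deg
for call in range(4):
    ang=a0-np.radians(28.5*call+5.7*np.arange(6));P=c+rr*np.c_[np.cos(ang),np.sin(ang)]
    D=np.c_[P[1:]-P[0],np.zeros(5)]@M*1000;print([[round(x,1) for x in q] for q in D])
E
```

```text
clock: 2.35
tool_pos: [0.5327, -0.1203, 0.123]
orientation: [0.578, -0.578, -0.407, 0.407]
contact_force: [-0.1, -0.5, 0.5]
gripper_width: 0.0426
clock: 2.85
tool_pos: [0.5342, -0.1211, 0.1247]
orientation: [-0.578, 0.579, 0.408, -0.406]
contact_force: [0.0, 3.7, 6.5]
gripper_width: 0.0171
[ 0.53415147 -0.12113492  0.12468464] [0.03323726 3.67666763 6.51493267] 0.01710440571948562
[[ 0.338  0.002 -0.941]
 [ 0.941  0.001  0.338]
 [ 0.001 -1.    -0.002]]
0.055325124722924446 -97.63283293393552
[[np.float64(-0.9), np.float64(-0.0), np.float64(5.4)], [np.float64(-1.2), np.float64(-0.0), np.float64(10.9)], [np.float64(-1.0), np.float64(-0.0), np.float64(16.4)], [np.float64(-0.3), np.float64(-0.0), np.float64(21.9)], [np.float64(1.0), np.float64(-0.1), np.float64(27.2)]]
[[np.float64(1.8), np.float64(-0.0), np.float64(5.2)], [np.float64(4.1), np.float64(-0.0), np.float64(10.2)], [np.float64(6.9), np.float64(-0.0), np.float64(14.9)], [np.float64(10.2), np.float64(-0.0), np.float64(19.3)], [np.float64(13.9), np.float64(-0.0), np.float64(23.4)]]
[[np.float64(4.1), np.float64(-0.0), np.float64(3.7)], [np.float64(8.5), np.float64(-0.0), np.float64(7.0)], [np.float64(13.2), np.float64(-0.0), np.float64(9.8)], [np.float64(18.2), np.float64(0.0), np.float64(12.1)], [np.float64(23.4), np.float64(0.0), np.float64(14.0)]]
[[np.float64(5.3), np.float64(0.0), np.float64(1.3)], [np.float64(10.8), np.float64(0.0), np.float64(2.1)], [np.float64(16.3), np.float64(0.0), np.float64(2.3)], [np.float64(21.8), np.float64(0.0), np.float64(2.0)], [np.float64(27.2), np.float64(0.0), np.float64(1.1)]]
```

```bash
python3 -m creep '{"dp":[[-0.9,-1,5.4],[-1.2,-2,10.9],[-1.0,-2,16.4],[-0.3,-2,21.9],[1.0,-2,27.2]],"twist":[[0,0,0],[0,0,0],[0,0,0],[0,0,0],[0,0,0]],"gripper":[-1,-1,-1,-1,-1]}'; python3 -m creep '{"dp":[[1.8,0,5.2],[4.1,0,10.2],[6.9,0,14.9],[10.2,0,19.3],[13.9,0,23.4]],"twist":[[0,0,0],[0,0,0],[0,0,0],[0,0,0],[0,0,0]],"gripper":[-1,-1,-1,-1,-1]}'; python3 - <<'E'
from h import *
o=r.get_obs();p=o["tool_pos"];c=np.array([.5415,-.0663]);v=p[:2]-c;a=np.arctan2(v[1],v[0]);F=o["contact_force"][:2]
er=v/np.hypot(*v);et=np.array([er[1],-er[0]]);print(p,o["clock"],"r",np.hypot(*v),"ang",np.degrees(a),"Fr",F@er,"Fcw",F@et)
E
```

```text
clock: 3.35
tool_pos: [0.5091, -0.1103, 0.1249]
orientation: [0.579, -0.578, -0.408, 0.406]
contact_force: [9.2, 6.0, -8.3]
gripper_width: 0.0171
clock: 3.85
tool_pos: [0.493, -0.0899, 0.1249]
orientation: [-0.578, 0.579, 0.408, -0.405]
contact_force: [12.8, 2.4, -11.3]
gripper_width: 0.0174
[ 0.49295716 -0.08985348  0.1249367 ] 3.85 r 0.05395529203712015 ang -154.1168706939173 Fr -12.5629427465776 Fcw -3.409969654239455
```

```bash
cat > path.py <<'E'
# python3 path.py cmdx cmdz(tool cum, mm) a0 step n : shifts along tool x,z on the crank circle from the commanded pose
import sys,numpy as np
cx,cz,a0,st,n=map(float,sys.argv[1:6]);c=np.array([.5429,-.0668])*1000
u=np.array([.338,.941]);w=np.array([-.941,.338]);P0=np.array([177.3,493.75])+cx*u+cz*w
for i in range(1,int(n)+1):
    a=np.radians(a0-st*i);P=c+55*np.array([np.cos(a),np.sin(a)])-P0;print(a0-st*i,round(P@u,1),round(P@w,1))
E
cat > st.py <<'E'
from h import *
o=r.get_obs();p=o["tool_pos"];c=np.array([.5429,-.0668]);v=p[:2]-c;a=np.arctan2(v[1],v[0]);F=o["contact_force"]
er=v/np.hypot(*v);et=np.array([er[1],-er[0]]);print("t",o["clock"],p.round(4),"r",np.hypot(*v).round(4),"ang",np.degrees(a).round(1)-360*(a>0),"Fr",(F[:2]@er).round(1),"Fcw",(F[:2]@et).round(1),"Fz",F[2].round(1))
E
python3 path.py -444.1 -492.4 -157 6 15
```

```text
-163.0 7.2 2.8
-169.0 11.9 6.0
-175.0 17.0 8.7
-181.0 22.4 10.8
-187.0 27.9 12.4
-193.0 33.6 13.4
-199.0 39.3 13.8
-205.0 45.1 13.5
-211.0 50.8 12.7
-217.0 56.4 11.3
-223.0 61.8 9.3
-229.0 66.9 6.8
-235.0 71.8 3.7
-241.0 76.3 0.1
-247.0 80.5 -3.9
```

```bash
python3 -m creep '{"dp":[[7.2,0.6,2.8],[11.9,1.2,6.0],[17,1.2,8.7],[22.4,1.2,10.8],[27.9,1.2,12.4]],"twist":[[0,0,0],[0,0,0],[0,0,0],[0,0,0],[0,0,0]],"gripper":[-1,-1,-1,-1,-1]}' >/dev/null; python3 st.py; python3 -m creep '{"dp":[[1.1,0,0.2],[2.3,0,0.4],[3.4,0,0.6],[4.6,0,0.8],[5.7,0,1.0]],"twist":[[0,0,0],[0,0,0],[0,0,0],[0,0,0],[0,0,0]],"gripper":[-1,-1,-1,-1,-1]}' >/dev/null; python3 st.py; python3 -m creep '{"dp":[[1.1,0,0.1],[2.3,0,0.2],[3.4,0,0.3],[4.6,0,0.4],[5.7,0,0.4]],"twist":[[0,0,0],[0,0,0],[0,0,0],[0,0,0],[0,0,0]],"gripper":[-1,-1,-1,-1,-1]}'>/dev/null; python3 st.py
```

```text
t 4.35 [ 0.4885 -0.0599  0.1247] r 0.0549 ang -187.3 Fr -0.2 Fcw -3.7 Fz 3.9
t 4.85 [ 0.4895 -0.0545  0.1247] r 0.0548 ang -193.0 Fr -0.4 Fcw -6.4 Fz 6.2
t 5.35 [ 0.4906 -0.0502  0.1247] r 0.0549 ang -197.6 Fr -0.2 Fcw -9.5 Fz 6.8
```

```bash
z='[[0,0,0],[0,0,0],[0,0,0]]'; 
python3 -m creep '{"dp":[[1.3,0,0.1],[2.6,0,0.1],[3.9,0,0]],"twist":[[0,0,0],[0,0,0],[0,0,0]],"gripper":[-1,-1,-1]}'>/dev/null; python3 st.py
python3 -m creep '{"dp":[[1.3,0,-0.1],[2.6,0,-0.3],[3.9,0,-0.4]],"twist":[[0,0,0],[0,0,0],[0,0,0]],"gripper":[-1,-1,-1]}'>/dev/null; python3 st.py
python3 -m creep '{"dp":[[1.3,0,-0.2],[2.5,0,-0.4],[3.8,0,-0.7]],"twist":[[0,0,0],[0,0,0],[0,0,0]],"gripper":[-1,-1,-1]}'>/dev/null; python3 st.py
python3 -m creep '{"dp":[[1.2,0,-0.3],[2.5,0,-0.6],[3.7,0,-1.0]],"twist":[[0,0,0],[0,0,0],[0,0,0]],"gripper":[-1,-1,-1]}'>/dev/null; python3 st.py
python3 -m creep '{"dp":[[1.2,0,-0.4],[2.4,0,-0.8],[3.6,0,-1.2]],"twist":[[0,0,0],[0,0,0],[0,0,0]],"gripper":[-1,-1,-1]}'>/dev/null; python3 st.py
python3 -m creep '{"dp":[[1.2,0,-0.5],[2.4,0,-1.0],[3.5,0,-1.5]],"twist":[[0,0,0],[0,0,0],[0,0,0]],"gripper":[-1,-1,-1]}'>/dev/null; python3 st.py; python3 path.py -444.1 -492.4 -223 4 7;python3 path.py -444.1 -492.4 -199 4 6
```

```text
t 5.65 [ 0.4918 -0.0468  0.1247] r 0.0549 ang -201.4 Fr -0.9 Fcw -11.2 Fz 6.8
t 5.95 [ 0.4933 -0.0434  0.1247] r 0.0549 ang -205.3 Fr -0.1 Fcw -11.5 Fz 7.5
t 6.25 [ 0.495  -0.0399  0.1247] r 0.0549 ang -209.3 Fr -1.7 Fcw -11.4 Fz 8.2
t 6.55 [ 0.4971 -0.0365  0.1247] r 0.0549 ang -213.4 Fr 0.3 Fcw -9.8 Fz 8.5
t 6.85 [ 0.4995 -0.0332  0.1247] r 0.0549 ang -217.7 Fr -0.4 Fcw -8.9 Fz 8.2
t 7.15 [ 0.5021 -0.03    0.1247] r 0.0549 ang -222.1 Fr 0.6 Fcw -7.2 Fz 9.1
-227.0 65.2 7.7
-231.0 68.6 5.8
-235.0 71.8 3.7
-239.0 74.9 1.4
-243.0 77.7 -1.2
-247.0 80.5 -3.9
-251.0 83.0 -6.8
-203.0 43.2 13.7
-207.0 47.0 13.3
-211.0 50.8 12.7
-215.0 54.5 11.8
-219.0 58.2 10.7
-223.0 61.8 9.3
```

```bash
cd .;
python3 -m creep '{"dp":[[1.1,-0.3,-0.5],[2.3,-0.6,-1.1],[3.4,-0.7,-1.6]],"twist":[[0,0,0],[0,0,0],[0,0,0]],"gripper":[-1,-1,-1]}'>/dev/null; python3 st.py
python3 -m creep '{"dp":[[1.1,0,-0.6],[2.3,0,-1.2],[3.4,0,-1.9]],"twist":[[0,0,0],[0,0,0],[0,0,0]],"gripper":[-1,-1,-1]}'>/dev/null; python3 st.py
python3 -m creep '{"dp":[[1.1,0,-0.7],[2.1,0,-1.4],[3.2,0,-2.1]],"twist":[[0,0,0],[0,0,0],[0,0,0]],"gripper":[-1,-1,-1]}'>/dev/null; python3 st.py
python3 -m creep '{"dp":[[1.1,0,-0.7],[2.1,0,-1.5],[3.1,0,-2.3]],"twist":[[0,0,0],[0,0,0],[0,0,0]],"gripper":[-1,-1,-1]}'>/dev/null; python3 st.py
python3 -m creep '{"dp":[[1.0,0,-0.8],[1.9,0,-1.7],[2.8,0,-2.6]],"twist":[[0,0,0],[0,0,0],[0,0,0]],"gripper":[-1,-1,-1]}'>/dev/null; python3 st.py
echo back
python3 -m creep '{"dp":[[-1.0,0,0.9],[-1.9,0,1.8],[-2.8,0,2.6]],"twist":[[0,0,0],[0,0,0],[0,0,0]],"gripper":[-1,-1,-1]}'>/dev/null; python3 st.py
python3 -m creep '{"dp":[[-1.1,0,0.8],[-2.1,0,1.6],[-3.1,0,2.3]],"twist":[[0,0,0],[0,0,0],[0,0,0]],"gripper":[-1,-1,-1]}'>/dev/null; python3 st.py
python3 -m creep '{"dp":[[-1.1,0,0.7],[-2.1,0,1.4],[-3.2,0,2.1]],"twist":[[0,0,0],[0,0,0],[0,0,0]],"gripper":[-1,-1,-1]}'>/dev/null; python3 st.py
python3 -m creep '{"dp":[[-1.1,0,0.7],[-2.3,0,1.3],[-3.4,0,1.9]],"twist":[[0,0,0],[0,0,0],[0,0,0]],"gripper":[-1,-1,-1]}'>/dev/null; python3 st.py
python3 -m creep '{"dp":[[-1.1,0,0.6],[-2.3,0,1.1],[-3.4,0,1.6]],"twist":[[0,0,0],[0,0,0],[0,0,0]],"gripper":[-1,-1,-1]}'>/dev/null; python3 st.py
```

```text
t 7.45 [ 0.5048 -0.0272  0.1248] r 0.0549 ang -226.1 Fr -2.2 Fcw -6.5 Fz 3.1
t 7.75 [ 0.508  -0.0243  0.1248] r 0.0549 ang -230.6 Fr -1.5 Fcw -3.6 Fz 3.5
t 8.05 [ 0.5118 -0.0215  0.1248] r 0.0549 ang -235.5 Fr -0.6 Fcw -2.1 Fz 2.2
t 8.35 [ 0.515  -0.0194  0.1248] r 0.055 ang -239.5 Fr -1.3 Fcw -3.0 Fz 3.5
t 8.65 [ 0.5184 -0.0176  0.1247] r 0.055 ang -243.5 Fr -0.3 Fcw -2.7 Fz 2.8
back
t 8.95 [ 0.5154 -0.0192  0.1248] r 0.055 ang -240.0 Fr -0.5 Fcw 4.1 Fz -0.0
t 9.25 [ 0.5117 -0.0216  0.1248] r 0.0549 ang -235.4 Fr -0.2 Fcw 3.1 Fz -0.5
t 9.55 [ 0.5086 -0.024   0.1248] r 0.0549 ang -231.3 Fr 0.8 Fcw 3.3 Fz 0.9
t 9.85 [ 0.5065 -0.0258  0.1248] r 0.0548 ang -228.5 Fr 0.6 Fcw 8.2 Fz -2.8
t 10.15 [ 0.5042 -0.028   0.1248] r 0.0548 ang -225.0 Fr 1.0 Fcw 10.7 Fz -3.6
```

```bash
cd .;
python3 -m creep '{"dp":[[-1.2,0,0.5],[-2.4,0,1.0],[-3.6,0,1.4]],"twist":[[0,0,0],[0,0,0],[0,0,0]],"gripper":[-1,-1,-1]}'>/dev/null; python3 st.py
python3 -m creep '{"dp":[[-1.2,0,0.4],[-2.4,0,0.8],[-3.6,0,1.1]],"twist":[[0,0,0],[0,0,0],[0,0,0]],"gripper":[-1,-1,-1]}'>/dev/null; python3 st.py
python3 -m creep '{"dp":[[-1.2,0,0.3],[-2.5,0,0.6],[-3.7,0,0.9]],"twist":[[0,0,0],[0,0,0],[0,0,0]],"gripper":[-1,-1,-1]}'>/dev/null; python3 st.py
python3 -m creep '{"dp":[[-1.3,0,0.2],[-2.5,0,0.4],[-3.8,0,0.6]],"twist":[[0,0,0],[0,0,0],[0,0,0]],"gripper":[-1,-1,-1]}'>/dev/null; python3 st.py
python3 -m creep '{"dp":[[-1.3,0,0.1],[-2.6,0,0.2],[-3.8,0,0.4]],"twist":[[0,0,0],[0,0,0],[0,0,0]],"gripper":[-1,-1,-1]}'>/dev/null; python3 st.py
python3 -m creep '{"dp":[[-1.3,0,0],[-2.6,0,0],[-3.9,0,0]],"twist":[[0,0,0],[0,0,0],[0,0,0]],"gripper":[-1,-1,-1]}'>/dev/null; python3 st.py
python3 -m creep '{"dp":[[-1.3,0,0],[-2.6,0,-0.1],[-3.9,0,-0.3]],"twist":[[0,0,0],[0,0,0],[0,0,0]],"gripper":[-1,-1,-1]}'>/dev/null; python3 st.py
python3 -m creep '{"dp":[[-1.3,0,-0.2],[-2.5,0,-0.4],[-3.8,0,-0.6]],"twist":[[0,0,0],[0,0,0],[0,0,0]],"gripper":[-1,-1,-1]}'>/dev/null; python3 st.py
python3 -m creep '{"dp":[[-1.3,0,-0.2],[-2.5,0,-0.5],[-3.8,0,-0.8]],"twist":[[0,0,0],[0,0,0],[0,0,0]],"gripper":[-1,-1,-1]}'>/dev/null; python3 st.py
```

```text
t 10.45 [ 0.5017 -0.0306  0.1249] r 0.0548 ang -221.3 Fr 1.6 Fcw 11.9 Fz -2.7
t 10.75 [ 0.4994 -0.0334  0.1248] r 0.0548 ang -217.5 Fr 0.5 Fcw 11.2 Fz -2.8
t 11.05 [ 0.4971 -0.0366  0.1249] r 0.0548 ang -213.4 Fr -0.0 Fcw 11.0 Fz -2.0
t 11.35 [ 0.495  -0.0401  0.1248] r 0.0548 ang -209.2 Fr -0.5 Fcw 9.4 Fz -1.6
t 11.65 [ 0.4931 -0.0438  0.1248] r 0.0548 ang -204.8 Fr -0.1 Fcw 8.5 Fz -2.1
t 11.95 [ 0.4915 -0.0478  0.1248] r 0.0548 ang -200.3 Fr -0.7 Fcw 7.1 Fz 0.3
t 12.25 [ 0.4902 -0.0519  0.1248] r 0.0548 ang -195.8 Fr -0.4 Fcw 5.3 Fz 0.8
t 12.55 [ 0.4891 -0.0564  0.1248] r 0.0548 ang -190.9 Fr 1.6 Fcw 2.7 Fz 3.2
t 12.85 [ 0.4885 -0.0603  0.1247] r 0.0547 ang -186.8 Fr 4.2 Fcw 1.9 Fz 4.7
```

Drag began at about -191° and ended at -233° going clockwise; on the way back it ran from -231° to -190°. That puts the crest at about -212°, as the camera predicted. I'm going there.

```bash
cd .;
python3 -m creep '{"dp":[[2.9,0,0.9],[5.8,0,1.7],[8.6,0,1.9],[11.5,0,2.1],[14.4,0,2.0]],"twist":[[0,0,0],[0,0,0],[0,0,0],[0,0,0],[0,0,0]],"gripper":[-1,-1,-1,-1,-1]}'>/dev/null; python3 st.py
python3 -m creep '{"dp":[[2.9,0,-0.2],[5.8,0,-0.5],[8.6,0,-1.0],[10.4,0,-1.4],[10.4,0,-1.4]],"twist":[[0,0,0],[0,0,0],[0,0,0],[0,0,0],[0,0,0]],"gripper":[-1,-1,-1,-1,-1]}'>/dev/null; python3 st.py
python3 -m creep '{"dp":[[0,0,0],[0,0,0],[0,0,0]],"twist":[[0,0,0],[0,0,0],[0,0,0]],"gripper":[-1,-1,-1]}'>/dev/null; python3 st.py
```

```text
t 13.35 [ 0.4915 -0.0477  0.1247] r 0.0548 ang -200.4 Fr 1.6 Fcw -11.2 Fz 4.0
t 13.85 [ 0.4964 -0.0377  0.1247] r 0.0549 ang -212.1 Fr 1.4 Fcw -7.1 Fz 4.2
t 14.15 [ 0.4965 -0.0374  0.1247] r 0.0549 ang -212.4 Fr 1.7 Fcw -6.8 Fz 3.9
```

```bash
cd .;
python3 -m creep '{"dp":[[-0.8,-0.2,0.2],[-1.4,-0.4,0.3],[-1.4,-0.4,0.3]],"twist":[[0,0,0],[0,0,0],[0,0,0]],"gripper":[-1,-1,-1]}'>/dev/null; python3 st.py
```

```text
t 14.45 [ 0.4965 -0.0376  0.1248] r 0.0549 ang -212.1 Fr -0.8 Fcw 0.2 Fz -2.5
```

```bash
cd .;
python3 -m creep '{"dp":[[0,0,0],[0,0,0],[0,0,0],[0,0,0],[0,0,0]],"twist":[[0,0,0],[0,0,0],[0,0,0],[0,0,0],[0,0,0]],"gripper":[-0.4,-0.2,0,0,0]}'; python3 -m creep '{"dp":[[0,-15,0],[0,-45,0],[0,-75,0],[0,-95,0],[0,-95,0]],"twist":[[0,0,0],[0,0,0],[0,0,0],[0,0,0],[0,0,0]],"gripper":[0,0,0,0,0]}';  python3 - <<'E'
from h import *
import pickle
p=r.camera_params("wrist");im,d=r.camera("wrist");pickle.dump((p,im,d),open("pics/w2.pkl","wb"));cv2.imwrite("pics/w2.png",im)
E
python3 st.py; python3 prof.py pics/w2.pkl
```

```text
clock: 14.95
tool_pos: [0.4963, -0.0378, 0.1252]
orientation: [-0.578, 0.578, 0.407, -0.407]
contact_force: [-0.7, 0.5, -0.7]
gripper_width: 0.0423
clock: 15.45
tool_pos: [0.4977, -0.038, 0.2232]
orientation: [-0.577, 0.58, 0.408, -0.405]
contact_force: [0.3, 0.2, -0.0]
gripper_width: 0.0429
t 15.5 [ 0.497  -0.0379  0.2213] r 0.0542 ang -212.2 Fr 0.8 Fcw -0.6 Fz -1.6
grip [ 0.5016 -0.0377  0.138 ]
11276 0.08069068641319913
centre [ 0.54137621 -0.0661737   0.06928847]
[(-177, np.float64(69.7)), (-171, np.float64(69.8)), (-165, np.float64(69.8)), (-159, np.float64(69.9)), (-153, np.float64(69.7)), (-147, np.float64(69.1)), (-141, np.float64(68.9)), (-135, np.float64(68.8)), (-129, np.float64(69.0)), (-123, np.float64(69.1)), (-117, np.float64(68.9)), (-111, np.float64(69.1)), (-105, np.float64(69.2)), (-99, np.float64(69.3)), (-93, np.float64(69.1)), (-87, np.float64(70.0)), (-81, np.float64(32.0)), (-75, np.float64(35.0)), (-69, np.float64(38.5)), (-63, np.float64(41.4)), (-57, np.float64(49.4)), (-51, np.float64(64.8)), (-45, np.float64(69.9)), (-39, np.float64(70.2)), (-33, np.float
[... 205 characters left out ...]
21, np.float64(69.6)), (27, np.float64(69.5)), (33, np.float64(65.8)), (39, np.float64(59.8)), (45, np.float64(56.9)), (51, np.float64(54.0)), (57, np.float64(52.0)), (63, np.float64(69.2)), (69, np.float64(69.3)), (75, np.float64(69.0)), (81, np.float64(69.1)), (87, np.float64(68.8)), (93, np.float64(69.0)), (99, np.float64(68.7)), (105, np.float64(69.2)), (111, np.float64(69.3)), (117, np.float64(69.3)), (123, np.float64(69.4)), (129, np.float64(69.3)), (135, np.float64(69.5)), (141, np.float64(nan)), (147, np.float64(69.7)), (153, np.float64(nan)), (159, np.float64(69.8)), (165, np.float64(69.6)), (171, np.float64(69.7)), (177, np.float64(69.6))]
grip 0.04891736835948547 144.4237572672075
```

View pics/w2.png

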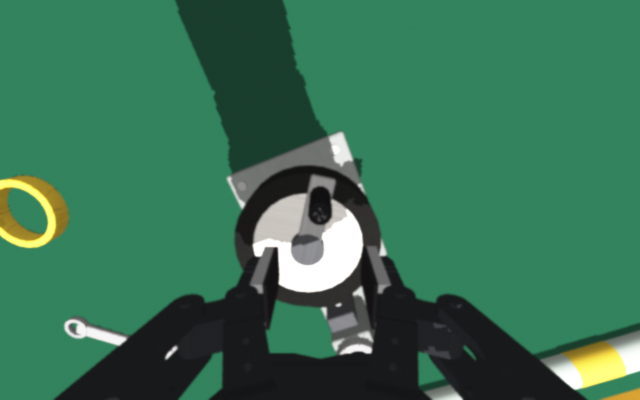

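The swell now sits at -21 to +21° at the pointer, centre near 0°, and its crest reads 73.8 mm. I'll go towards the marker with shut fingers and look again on the way.

```bash
cd .;
python3 -m creep '{"dp":[[8,0,-20],[20,0,-50],[30,0,-80],[38,0,-100],[38,0,-110]],"twist":[[0,0,0],[0,0,0],[0,0,0],[0,0,0],[0,0,0]],"gripper":[-1,-1,-1,-1,-1]}'; python3 -m creep '{"dp":[[0,0,0],[0,0,0]],"twist":[[0,0,0],[0,0,0]],"gripper":[-1,-1]}';  python3 - <<'E'
from h import *
import pickle
p=r.camera_params("wrist");im,d=r.camera("wrist");pickle.dump((p,im,d),open("pics/w3.pkl","wb"));cv2.imwrite("pics/w3.png",cv2.resize(im[120:400,180:500],None,fx=2.5,fy=2.1))
E
```

```text
clock: 16.0
tool_pos: [0.6135, -0.039, 0.2177]
orientation: [0.579, -0.578, -0.406, 0.408]
contact_force: [-0.1, 0.6, -0.7]
gripper_width: -0.0003
clock: 16.2
tool_pos: [0.6116, -0.0395, 0.2194]
orientation: [0.579, -0.578, -0.406, 0.407]
contact_force: [0.1, 1.2, 0.5]
gripper_width: 0.0003
```

View pics/w3.png

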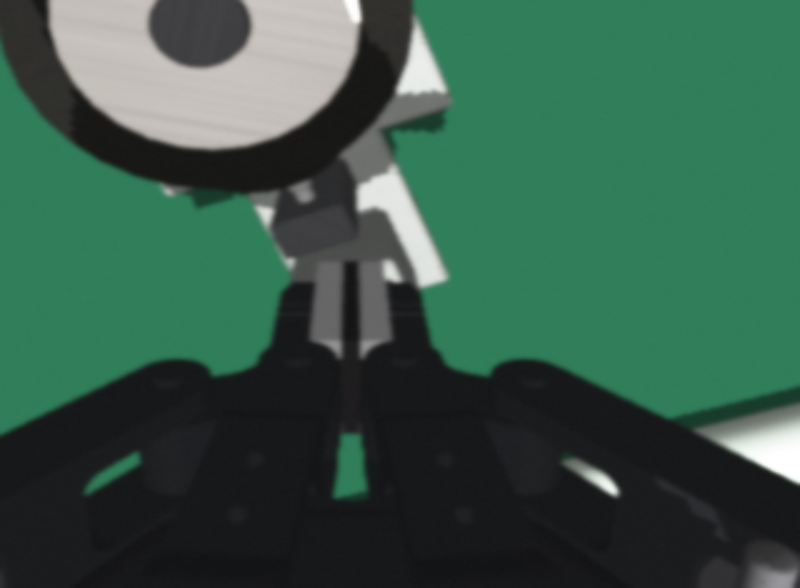

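The shut fingers hide the marker. The post's top face is centred at about (315,230) in the crop, so I'll use it to check the direction.

```bash
python3 - <<'E'
from h import *
import pickle
p,im,d=pickle.load(open("pics/w3.pkl","rb"))
w=at("wrist",306,229.5,.082,p);print(w,d[229,306]);c=np.array([.5415,-.0662]);v=w[:2]-c
print(np.hypot(*v),np.degrees(np.arctan2(v[1],v[0])));e=v/np.hypot(*v)
T=np.array([.5429,-.0668])+.142*e;print("marker",T)
o=r.get_obs();D=(T-o["tool_pos"][:2])*1000;print(o["tool_pos"],D@[.338,.941],D@[-.941,.338])
E
```

```text
[ 0.63711049 -0.06227261  0.082     ] 0.27700636
0.09569112129004327 2.352213561577486
marker [ 0.68478035 -0.06097199]
[ 0.61150976 -0.03938641  0.21992901] 4.453432825365559 -76.24354828419578
```

```bash
cd .;
python3 -m creep '{"dp":[[1,0,-30],[3.5,0,-60],[3.5,0,-76.5],[3.5,20,-76.5],[3.5,45,-76.5]],"twist":[[0,0,0],[0,0,0],[0,0,0],[0,0,0],[0,0,0]],"gripper":[-1,-1,-1,-1,-1]}'; python3 -m creep '{"dp":[[0,20,0],[0,32,0],[0,40,0],[0,40,0],[0,40,0]],"twist":[[0,0,0],[0,0,0],[0,0,0],[0,0,0],[0,0,0]],"gripper":[-1,-1,-1,-1,-1]}'; python3 -c "
from h import *
im,d=r.camera('side');cv2.imwrite('pics/s4.png',cv2.resize(im[160:260,290:410],None,fx=5,fy=5,interpolation=2))"
```

```text
clock: 16.75
tool_pos: [0.6861, -0.0622, 0.1763]
orientation: [-0.578, 0.579, 0.407, -0.406]
contact_force: [0.0, 0.5, -0.9]
gripper_width: -0.0
clock: 17.25
tool_pos: [0.6859, -0.0619, 0.1363]
orientation: [-0.578, 0.579, 0.407, -0.406]
contact_force: [-0.2, -0.8, 0.6]
gripper_width: -0.0002
```

View pics/s4.png

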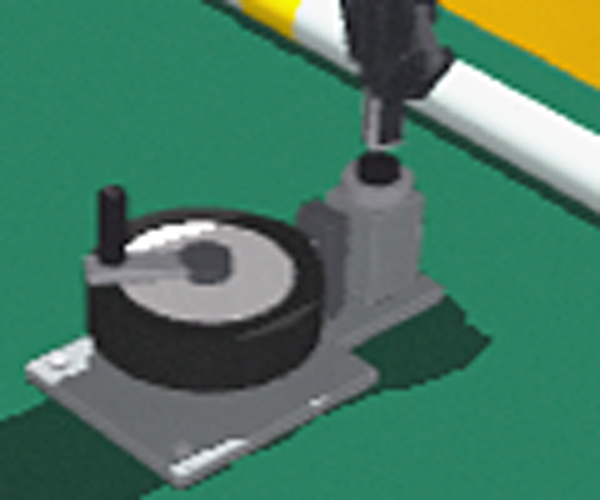

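The shut fingertips (380,145) stand right above the button (378,165), so I'll press in small steps.

```bash
cd .;
python3 -m creep '{"dp":[[0,4,0],[0,7,0],[0,9,0],[0,10,0],[0,11,0]],"twist":[[0,0,0],[0,0,0],[0,0,0],[0,0,0],[0,0,0]],"gripper":[-1,-1,-1,-1,-1]}'; python3 -m creep '{"dp":[[0,1,0],[0,2,0],[0,2,0]],"twist":[[0,0,0],[0,0,0],[0,0,0]],"gripper":[-1,-1,-1]}'; python3 -m creep '{"dp":[[0,1,0],[0,2,0],[0,2,0]],"twist":[[0,0,0],[0,0,0],[0,0,0]],"gripper":[-1,-1,-1]}'
```

```text
clock: 17.8
tool_pos: [0.6856, -0.0618, 0.1242]
orientation: [0.578, -0.578, -0.407, 0.407]
contact_force: [-1.1, 0.2, 2.8]
gripper_width: -0.0002
clock: 18.1
tool_pos: [0.6857, -0.0618, 0.1223]
orientation: [0.578, -0.578, -0.407, 0.407]
contact_force: [-0.7, 0.1, 2.9]
gripper_width: -0.0004
clock: 18.4
tool_pos: [0.6857, -0.0619, 0.1202]
orientation: [-0.578, 0.578, 0.407, -0.407]
contact_force: [-2.0, 0.5, 4.3]
gripper_width: 0.0001
```

```bash
cd .;
python3 -m creep '{"dp":[[0,0.5,0],[0,1,0],[0,1,0]],"twist":[[0,0,0],[0,0,0],[0,0,0]],"gripper":[-1,-1,-1]}'; python3 -m creep '{"dp":[[0,0.5,0],[0,1,0],[0,1,0]],"twist":[[0,0,0],[0,0,0],[0,0,0]],"gripper":[-1,-1,-1]}'
```

```text
clock: 18.7
tool_pos: [0.6857, -0.0618, 0.1192]
orientation: [0.578, -0.578, -0.407, 0.407]
contact_force: [-3.2, 0.5, 4.9]
gripper_width: 0.0001
clock: 19.0
tool_pos: [0.6857, -0.0618, 0.119]
orientation: [-0.578, 0.578, 0.407, -0.407]
contact_force: [-3.7, 0.5, 8.7]
gripper_width: -0.0001
```

The plunger has bottomed: the tips are at 94 mm, and the last 1 mm of command moved it only 0.2 mm and raised the force to 8.7 N. I'll lift off and check.

```bash
cd .;
python3 -m creep '{"dp":[[0,-4,0],[0,-9,0],[0,-20,0],[0,-40,0],[0,-60,0]],"twist":[[0,0,0],[0,0,0],[0,0,0],[0,0,0],[0,0,0]],"gripper":[-1,-1,-1,-1,-1]}';python3 -m creep '{"dp":[[0,-30,20],[0,-60,50],[0,-70,80],[0,-70,110],[0,-70,110]],"twist":[[0,0,0],[0,0,0],[0,0,0],[0,0,0],[0,0,0]],"gripper":[-1,-1,-1,-1,-1]}'; python3 - <<'E'
from h import *
import pickle
p=r.camera_params("wrist");im,d=r.camera("wrist");pickle.dump((p,im,d),open("pics/w5.pkl","wb"))
im,d=r.camera('side');cv2.imwrite('pics/s5.png',cv2.resize(im[160:260,290:410],None,fx=5,fy=5,interpolation=2))
E
python3 prof.py pics/w5.pkl | tail -2 | sed 's/np.float64//g'
```

```text
clock: 19.5
tool_pos: [0.6858, -0.0619, 0.1787]
orientation: [0.578, -0.578, -0.407, 0.407]
contact_force: [1.5, -0.9, 0.4]
gripper_width: -0.0002
clock: 20.0
tool_pos: [0.58, -0.0238, 0.2502]
orientation: [-0.578, 0.578, 0.408, -0.407]
contact_force: [-0.6, 0.1, 0.5]
gripper_width: 0.0001
[(-177, (69.4)), (-171, (69.4)), (-165, (69.6)), (-159, (69.2)), (-153, (69.3)), (-147, (69.5)), (-141, (69.1)), (-135, (69.5)), (-129, (69.5)), (-123, (69.3)), (-117, (69.1)), (-111, (69.1)), (-105, (69.4)), (-99, (69.8)), (-93, (69.5)), (-87, (69.4)), (-81, (68.8)), (-75, (69.3)), (-69, (69.1)), (-63, (69.0)), (-57, (68.9)), (-51, (69.4)), (-45, (68.9)), (-39, (69.1)), (-33, (69.2)), (-27, (69.3)), (-21, (69.0)), (-15, (71.3)), (-9, (72.5)), (-3, (73.0)), (3, (73.2)), (9, (72.4)), (15, (71.4)), (21, (69.7)), (27, (69.3)), (33, (68.9)), (39, (68.7)), (45, (69.0)), (51, (68.8)), (57, (69.1)), (63, (68.9)), (69, (69.4)), (75, (68.7)), (81, (69.1)), (87, (69.1)), (93, (69.4)), (99, (69.4)), (105, (69.5)), (111, (69.5)), (117, (69.8)), (123, (69.7)), (129, (69.1)), (135, (69.2)), (141, (nan)), (147, (nan)), (153, (nan)), (159, (69.4)), (165, (69.4)), (171, (69.4)), (177, (69.2))]
grip 0.06534913625429246 36.98041545569171
```

View pics/s5.png

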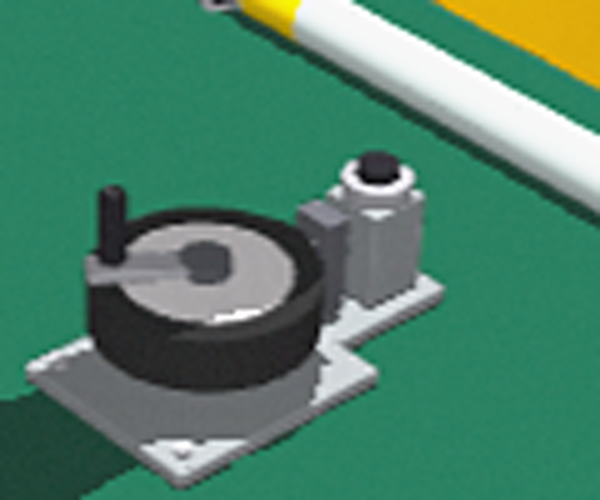

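The crank hasn't moved, the button is up again at (378,165), and the swell's crest sits at about +1°, at the pointer. The robot is clear of everything, so I'm handing in.

```bash
python3 -c "
from bench import r
print(r.job_done())"
```

```text
the job is handed in; nothing more can be done
None
```

The job is handed in at about 20 s of the 67 s allowed; the hand-in gave no verdict. The wheel stands with the high spot at the pointer, and the marker was pressed there once.

- **Finding the high spot:** The wrist camera's depth picture already showed the swell, so I knew roughly where it was before turning. I then gripped the crank sleeve and turned slowly over the swell both ways. The drag rose from about 3 N to 11–12 N and faded alike in each direction. That put the middle at a crank angle of -212°, and I stopped the wheel there.
- **Marking:** I eased the crank force to zero, let go, and pressed the marker with shut fingers. The tips stopped at 94 mm, about 6 mm down, with 8.7 N on them.
- **Last checks:** In the final pictures the crank was where I left it and the button was up. The swell spanned about -20 to +20°, crest near +1°. The arm was clear of everything.
- **Disagreements:** My two estimates of the pointer's direction differed, about 1° and 2.4°; either is well inside the 9° allowed. I had no direct reading of the rod's force, so above 9 N is inferred from that angle. I didn't measure the wrench, tape and propeller again, but the arm never went near them.

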